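# Pack up the craft bench: caddy to the travel rack, bead tins to the crate

## Task

Pack up the craft bench for the fair: slide the travel rack's lock fully open to its stop, lift the hanging tool caddy off the bench hook and hang it on the rack's hook, keeping it level and never setting it down or letting it rest on anything else on the way, then slide the lock fully home across the hook. Stand every bead tin from the mat upright in an empty cell of the crate, one to a cell, at any time. The tins already in the crate stay in it, and the glue gun, pliers and spool are not to be disturbed.

Things in the scene. Friction and masses are not known exactly. Their poses are not given: they have to be found in the camera images.
- caddy: 450 g plywood caddy hanging on bench_hook, axes along the hook's. Tray 90 (x) x 150 (y) x 34 mm high (spools, glue sticks fixed in it); from its middle rises an upright board 12 mm thick (x), 64 wide (y), top at z 185. Window in the board: 44 wide, z 80 to 125; the hook's strap passes through it. Solid board above the window is the grip (pinch along x). Origin: centre of tray's underside, z up
- caddy_window (a point): middle of the caddy's window's upper edge, 125 mm above the caddy's underside and 60 mm below the board's top edge; it lies on the strap when hung. Its axes are the caddy's
- bench_hook: fixed hook stand where the caddy hangs at the start. Steel strap 24 mm wide, 5 thick, points level to the stand's -x; its top is at z 200 mm. Strap runs from a post (30 mm square, equally high, front face x = 75) to an upturned lip (x -31 to -25, top 14 mm above the strap). Foot plate x 35 to 145, y +-75, 12 high. Origin on the table below the middle of the strap's width, 25 mm behind the lip
- rack: fixed travel rack where the caddy is to hang: hook stand with strap, lip, post and foot of the same shape, sizes and frame as bench_hook. On its -y side, on a bracket, is the lock's aluminium track: x -55 to -21 mm, y -146 to -42, top at z 208
- rack_seat (a point): hang point of the rack's hook: on the strap's top (z 200 mm), middle of its width, straight above the rack's origin, 25 mm behind the lip; caddy_window belongs here, anywhere between the lip and where the tray would meet the post. Its axes are the rack's
- lock (a joint): the rack's lock slide, m: 0 = open stop, 0.060 = home stop, grows to the rack's +y. A black block 24 x 24 mm, 48 high, on the track, with an 8 mm steel rod (68 mm, towards +y, 22 mm above the strap's top) that at home lies across the hook's mouth just outside the lip and at 0 leaves it free. About 2 N friction, stays where left. Starts partly or wholly across
- lock_grip (a point): middle of the top of the lock's black block, 256 mm above the table; in the rack's frame x = -38 mm, y = -120 mm + joint value. Pinch the block along the rack's x and slide
- crate: low wooden travel crate, 172 (x) x 196 (y) x 24 mm high, walls 4 mm, inner floor 4 mm above its underside, fixed to the bench; 2 x 3 cells (pitch 84 mm in x, 64 in y; clear 80 x 60 mm), some already holding a tin. Origin: centre of the underside
- cell0 (a point): centre of the floor of the crate's cell at x = -42, y = -64 mm in the crate's frame; its axes are the crate's
- cell1 (a point): centre of the floor of the crate's cell at x = -42, y = 0 mm in the crate's frame; its axes are the crate's
- cell2 (a point): centre of the floor of the crate's cell at x = -42, y = 64 mm in the crate's frame; its axes are the crate's
- cell3 (a point): centre of the floor of the crate's cell at x = 42, y = -64 mm in the crate's frame; its axes are the crate's
- cell4 (a point): centre of the floor of the crate's cell at x = 42, y = 0 mm in the crate's frame; its axes are the crate's
- cell5 (a point): centre of the floor of the crate's cell at x = 42, y = 64 mm in the crate's frame; its axes are the crate's
- tin0: bead tin standing on the green mat (3 mm thick, so its underside starts at 3 mm): closed round metal tin with a paper band, 54 mm diameter, 58 mm high, about 120 g; origin at the centre of its underside, z up through the lid. May be absent
- tin1: bead tin standing on the green mat (3 mm thick, so its underside starts at 3 mm): closed round metal tin with a paper band, 54 mm diameter, 58 mm high, about 120 g; origin at the centre of its underside, z up through the lid. May be absent
- tin2: bead tin standing on the green mat (3 mm thick, so its underside starts at 3 mm): closed round metal tin with a paper band, 54 mm diameter, 58 mm high, about 120 g; origin at the centre of its underside, z up through the lid. May be absent
- packed0: bead tin already packed in a cell of the crate: closed round metal tin with a paper band, 54 mm diameter, 58 mm high, about 120 g; origin at the centre of its underside, z up through the lid. May be absent
- packed1: bead tin already packed in a cell of the crate: closed round metal tin with a paper band, 54 mm diameter, 58 mm high, about 120 g; origin at the centre of its underside, z up through the lid. May be absent
- packed2: bead tin already packed in a cell of the crate: closed round metal tin with a paper band, 54 mm diameter, 58 mm high, about 120 g; origin at the centre of its underside, z up through the lid. May be absent
- packed3: bead tin already packed in a cell of the crate: closed round metal tin with a paper band, 54 mm diameter, 58 mm high, about 120 g; origin at the centre of its underside, z up through the lid. May be absent
- glue_gun: bystander: black hot glue gun lying on the bench, 210 mm long, 40 mm high; origin under its barrel's middle
- pliers: bystander: pliers with red grips, about 160 mm long, 12 mm thick; origin near the middle
- spool: bystander: wooden spool wound with red cord, 70 mm diameter, 60 mm high; origin under its centre
Not all that is in view belongs to the job. Leave any black or orange look-alike of the tin0 alone.

How it is judged:
On the way, in this order (a step that is already met when the one before it is completed fails the run):
1. the rack's lock is slid fully open (value of joint lock below 0.004 m), for 0.1 s.
2. the caddy hangs level on the rack's hook, let go and at rest (x of caddy_window in the frame of rack_seat between -0.023 and 0.026 m and y of caddy_window in the frame of rack_seat between -0.014 and 0.014 m and z of caddy_window in the frame of rack_seat between -0.006 and 0.006 m and angle between caddy's own z axis and vertical below 0.1 rad and linear speed of caddy below 0.03 m/s and contact force between the fingers and caddy below 0.2 N), for 0.2 s.
3. the lock is slid fully home (value of joint lock above 0.056 m), for 0.1 s.
At the end, for the whole second after the job is handed in: caddy at rest on the rack's hook (window edge within 6 mm of the strap's top, 14 mm of its middle sideways, between lip and post, tilt under 0.1 rad); lock within 4 mm of home; every tin at rest in a crate cell, underside within 6 mm of its floor, tilt under 0.12 rad (x of caddy_window in the frame of rack_seat between -0.023 and 0.026 m and y of caddy_window in the frame of rack_seat between -0.014 and 0.014 m and z of caddy_window in the frame of rack_seat between -0.006 and 0.006 m and angle between caddy's own z axis and vertical below 0.1 rad and linear speed of each of caddy, tin0, tin1, tin2, packed0, packed1, packed2, packed3 below 0.03 m/s and value of joint lock above 0.056 m and x of tin0 in the frame of crate between -0.084 and 0.084 m and y of tin0 in the frame of crate between -0.096 and 0.096 m and z of tin0 in the frame of crate between -0.003 and 0.01 m and angle between each of tin0, tin1, tin2, packed0, packed1, packed2, packed3's own z axis and vertical below 0.12 rad and x of tin1 in the frame of crate between -0.084 and 0.084 m and y of tin1 in the frame of crate between -0.096 and 0.096 m and z of tin1 in the frame of crate between -0.003 and 0.01 m and x of tin2 in the frame of crate between -0.084 and 0.084 m and y of tin2 in the frame of crate between -0.096 and 0.096 m and z of tin2 in the frame of crate between -0.003 and 0.01 m and x of packed0 in the frame of crate between -0.084 and 0.084 m and y of packed0 in the frame of crate between -0.096 and 0.096 m and z of packed0 in the frame of crate between -0.003 and 0.01 m and x of packed1 in the frame of crate between -0.084 and 0.084 m and y of packed1 in the frame of crate between -0.096 and 0.096 m and z of packed1 in the frame of crate between -0.003 and 0.01 m and x of packed2 in the frame of crate between -0.084 and 0.084 m and y of packed2 in the frame of crate between -0.096 and 0.096 m and z of packed2 in the frame of crate between -0.003 and 0.01 m and x of packed3 in the frame of crate between -0.084 and 0.084 m and y of packed3 in the frame of crate between -0.096 and 0.096 m and z of packed3 in the frame of crate between -0.003 and 0.01 m); the robot touches nothing.
It fails at once if the caddy is tipped more than 0.3 rad (angle between caddy's own z axis and vertical above 0.3 rad).
It fails at once if the caddy is set down or dropped (its underside below 45 mm) (height (world z) of caddy below 0.045 m).
It fails at once if the caddy rests on the crate, its tins or the tins on the mat (contact force between caddy and crate above 2.5 N or contact force between caddy and tin0 above 2.5 N or contact force between caddy and tin1 above 2.5 N or contact force between caddy and tin2 above 2.5 N or contact force between caddy and packed0 above 2.5 N or contact force between caddy and packed1 above 2.5 N or contact force between caddy and packed2 above 2.5 N or contact force between caddy and packed3 above 2.5 N).
It fails at once if the glue gun, pliers or spool is moved more than 20 mm (distance of any of glue_gun, pliers, spool from where it was at the start of the episode above 0.02 m).
Of tin0, tin1, tin2 only 2 to 3 are there at a start; the rules pass over those that are not, and their reading is None.
Of packed0, packed1, packed2, packed3 only 1 to 3 are there at a start; the rules pass over those that are not, and their reading is None.
At some moment in a run one of tin0, tin1, tin2 may be knocked a few centimetres aside while the robot is not near it.
It also fails if it takes over 192 s, if anything falls off the work surface, if the arm or the gripper's body presses on something with over 40 N, if the wrist force passes 120 N, or if a joint passes its speed limit or range.

## Robot

A 6-joint arm with a two-finger parallel gripper is mounted at the origin on the work surface. World frame = base frame: x ahead of the robot, y to its left, z up, the work surface at z = 0. Lengths are in m, angles in rad, forces in N, time in s.
With the tool pointing down it reaches from about 0.3 to 0.85 m from the base axis. Payload 4.2 kg.
Tool frame: the origin (TCP) lies midway between the tips of the shut fingers; the grasp point (between the pads) lies 19 mm behind it (arm.grasp_offset is the distance from the TCP to the grasp point, in m); z points along the fingers, y is the line along which they close (so a half turn about z gives the same grasp; the last joint's range is limited). The gripper opens to 91 mm and grips with 3 to 60 N. Pads are 32 mm wide; open, the fingers measure 118 mm over their backs; the gripper's body (76 mm by 178 mm) begins 60 mm behind the grasp point.
Start: joints at [-1.237, 0.32, 1.565, -0, 1.257, -0.02], TCP at [0.199, -0.539, 0.214] pointing down, gripper open.
Joint ranges: [-3.11, 3.11], [-0.84, 2.01], [0.21, 2.61], [-1.34, 4.49], [0.05, 2.63], [-2.56, 2.56]. Speed limits (rad/s): [2.57, 2.57, 3.14, 3.14, 3.14, 3.14].

## Interface

Orientations are given as a unit quaternion [x, y, z, w].
In Python, from cell import arm gives the robot as it stands. The module is installed in compiled form; this text tells all that it offers.
- The arm moves only by the tool move_arm, never from a script. Its argument "plan" is text: rows parted by semicolons, each of 7 numbers parted by spaces: the turn, a rotation vector about the world's x, y, z scaled (see below), then the shift along the world's x, y, z scaled (see below), then the finger opening in mm, from 0 to 91.2. A call has 1 to 20 rows; each row is the pose to reach, as a shift and turn from the pose commanded when the call began; what a row does not reach only later rows make up. The controller multiplies each number of a shift by 100 mm and each number of a turn by 120 degrees. A row lasts 1/8 s, in which the tool goes at most 62.5 mm and 10.7 degrees, less where a joint would pass 70% of its speed; a pose out of reach is approached as far as the arm can. A call with a number of a shift or a turn outside -1 to 1 is refused whole. A call with a gripper value outside its range is refused whole. The fingers move at their own pace and stop on an object; "force" is the grip in N (left out, the last holds). Time passes only in rows, so rows that repeat a pose let the fingers close. It gives the time, the measured TCP pose, the force, the opening and the grip force at its end, in the units of the state.
- arm.read_state(): the state, without advancing time (a new reading comes with each control period).
- arm.read_camera(name): name is "side" or "top"; returns a dict with "pixels" (480x640x3 uint8, blue, green, red), "fx", "fy", "cx", "cy" (pixels), "R" (3x3) and "t" (3): a world point X has camera coordinates R X + t. Camera axes: x right, y down, z forward; pixel columns grow to the right and rows downward; lengths in m; the calibration is good to about 2 mm. A picture is of the moment at which its call begins. There is no depth.
- arm.hand_in(): hands the job in; it is judged then, once.
Trained networks look in the newest picture that a camera, given by its name, has taken for a name from the list of things; names that differ only in an ending like _2 or _b are one class to them, and where a whole thing is asked for, a point or a joint stands for the part that bears it (a point fixed in the world has none). Each returns a list of dicts, best first, with "confidence" (0 to 1); they miss things now and then, are a little off and sometimes report something else, mostly with a low value. They report only what shows in the picture. A call takes as long as a camera call. They do not tell look-alikes from the thing itself.
- arm.look_for(name, camera): "extent" ([centre column, centre row, width, height] in pixels, round what is visible of it).
- arm.pinpoint(name, camera): "centre" ([column, row] in pixels: a listed point, or the origin of a listed thing).
The state is a dict: "time": time; "joint_pos": joint angles; "dq": joint speeds; "joint_efforts": joint torques, N m; "position": TCP position; "orientation": TCP orientation; "force": force on the tool from outside, world axes, zero at the start; "wrist_torque": the same for the moment, N m; "opening": finger opening in m; "gripper_force": force on a finger pad.
Only numpy, scipy, OpenCV 4.12 (cv2) and the standard library are available. Lean on these libraries where they do the work, as an engineer would, in place of code of your own. Each camera call takes 0.05 s, during which the arm holds its last target. There are 200 camera calls.

## Working session

There is one attempt and no reset: what is moved stays moved. The work goes in short steps, Python scripts to look and compute and a tool call to move; the robot and the scene stay as the last step left them, time stands still between calls to the robot, and variables do not carry over. Pictures are saved under pics/ and viewed, at most 14 in all, crops included, and the job is handed in when it is done.

Besides the shell and the picture viewer there is one more tool, called after "Call:" in YAML: its name, and indented under it one key for each argument. move_arm: Moves the arm, as the interface text tells. Shifts and turns lie within -1 to 1; 1 stands for 100 mm of shift or 120 degrees of turn. Its arguments: {"type":"object","properties":{"plan":{"type":"string"},"force":{"type":"number"}},"required":["plan"]}

```bash
mkdir -p pics; cat > h.py <<'E'
from cell import arm
import numpy as np, cv2
def ray(c,px):
    R=np.array(c["R"]);t=np.array(c["t"]).ravel()
    o=-R.T@t; d=R.T@np.array([(px[0]-c["cx"])/c["fx"],(px[1]-c["cy"])/c["fy"],1.]); return o,d
def atz(c,px,z):
    o,d=ray(c,px); return o+d*(z-o[2])/d[2]
def proj(c,X):
    p=np.array(c["R"])@np.array(X)+np.array(c["t"]).ravel(); return np.array([c["fx"]*p[0]/p[2]+c["cx"],c["fy"]*p[1]/p[2]+c["cy"]])
def tri(c1,p1,c2,p2):
    o1,d1=ray(c1,p1);o2,d2=ray(c2,p2);d1/=np.linalg.norm(d1);d2/=np.linalg.norm(d2)
    s=np.linalg.lstsq(np.c_[d1,-d2],o2-o1,rcond=None)[0]
    a=o1+d1*s[0];b=o2+d2*s[1];return (a+b)/2,np.linalg.norm(a-b)
E
python3 - <<'E'
from h import *
np.set_printoptions(precision=4,suppress=True)
C={n:arm.read_camera(n) for n in("top","side")}
for n,c in C.items():
    cv2.imwrite(f"pics/{n}0.png",c["pixels"]); o,_=ray(c,(0,0)); print(n,o,c["fx"],np.array(c["R"])[2])
for nm in "caddy caddy_window bench_hook rack rack_seat lock_grip crate cell0 cell2 cell3 cell5 tin0 packed0 glue_gun pliers spool".split():
    for n in C:
        print(nm,n,[(np.round(r["centre"],1).tolist(),round(r["confidence"],2)) for r in arm.pinpoint(nm,n)][:6])
print(arm.read_state())
E
```

```text
top [ 0.2708 -0.0044  1.1599] 494.3277031920398 [ 0.2245 -0.0214 -0.9742]
side [0.1787 0.7687 1.0752] 600.6405766276415 [ 0.2384 -0.6282 -0.7407]
caddy top [([175.0, 224.0], 0.89)]
caddy side [([213.7, 361.2], 0.73), ([334.0, 256.1], 0.47)]
caddy_window top [([161.3, 213.6], 0.75)]
caddy_window side [([204.0, 325.2], 0.96), ([211.8, 360.9], 0.6)]
bench_hook top []
bench_hook side []
rack top [([322.4, 170.1], 0.35)]
rack side [([325.1, 193.6], 0.85)]
rack_seat top [([446.2, 181.2], 0.93)]
rack_seat side [([322.8, 129.3], 0.83), ([252.9, 454.6], 0.69)]
lock_grip top [([495.1, 190.5], 0.6)]
lock_grip side [([345.9, 96.5], 0.78), ([231.2, 242.1], 0.32)]
crate top [([299.6, 192.5], 0.72)]
crate side [([239.8, 268.5], 0.94), ([223.4, 263.4], 0.49)]
cell0 top [([271.2, 180.3], 0.98), ([295.5, 173.4], 0.96), ([300.7, 205.4], 0.78), ([320.2, 167.6], 0.75), ([328.7, 200.8], 0.63), ([274.1, 212.3], 0.58)]
cell0 side [([250.0, 289.6], 0.87), ([222.6, 265.4], 0.79), ([257.6, 269.4], 0.78), ([267.2, 253.8], 0.75), ([212.2, 285.4], 0.74), ([230.0, 242.2], 0.69)]
cell2 top [([271.2, 180.3], 0.98), 
[... 1324 characters left out ...]
gun side [([390.4, 207.0], 0.97)]
pliers top [([203.8, 335.8], 0.8), ([318.6, 168.5], 0.75)]
pliers side [([341.3, 405.5], 0.71)]
spool top [([141.6, 285.7], 0.61)]
spool side [([266.4, 246.5], 0.27)]
{'time': 1.7, 'joint_pos': array([-1.237 ,  0.3196,  1.5645,  0.    ,  1.2574, -0.02  ]), 'dq': array([-0.0012, -0.0023, -0.0023, -0.0011,  0.0004, -0.0009]), 'joint_efforts': array([  0.0005, -41.2337, -23.2226,   0.0729,   0.0377,  -0.    ]), 'position': array([ 0.1992, -0.5394,  0.214 ]), 'orientation': array([0.9844, 0.176 , 0.    , 0.    ]), 'force': array([ 0.5154,  0.1328, -0.7909]), 'wrist_torque': array([-0.0157,  0.0437, -0.0086]), 'gripper_force': 0.0, 'opening': 0.09133530255309476}
```

View pics/top0.png

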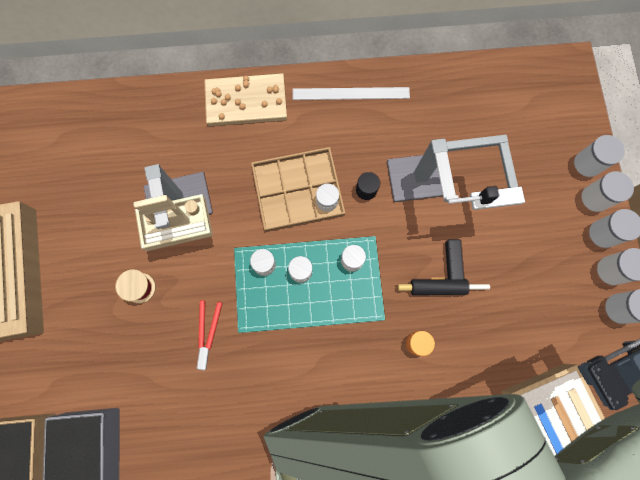

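View pics/side0.png

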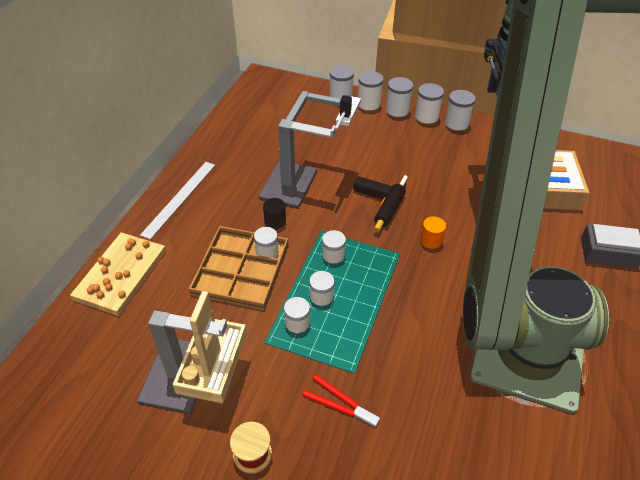

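Top view: mat tins at (262,263), (300,270) and (353,258). There is one packed tin at (327,196). The black (368,186) and orange (421,344) tins are look-alikes and stay put. The caddy hangs at about (165,215), the rack strap is at (447,195) and the lock block at (489,194). The spool is at (135,287), the pliers at (205,335) and the glue gun at (440,288). The side view agrees with this. Next I'll triangulate and overlay models.

```bash
python3 - <<'E'
from h import *
np.set_printoptions(precision=4,suppress=True)
C={n:arm.read_camera(n) for n in("top","side")}
t,s=C["top"],C["side"]
def best(nm,n,near=None):
    r=[np.array(x["centre"]) for x in arm.pinpoint(nm,n)]
    return r
for nm,pt,ps in [("seat",(446.2,181.2),(322.8,129.3)),("lockgrip",(495.1,190.5),(345.9,96.5)),("cwin",(161.3,213.6),(204,325.2)),("caddy",(175,224),(213.7,361.2)),("crate",(299.6,192.5),(239.8,268.5))]:
    print(nm,*tri(t,pt,s,ps))
for z,l in((.004,[(271.2,180.3),(295.5,173.4),(320.2,167.6),(274.1,212.3),(300.7,205.4),(328.7,200.8)]),(.003,[(365.6,192.6),(350.6,256.4),(299.4,272.2),(262.7,265.1)])):
    print([atz(t,p,z)[:2].round(4).tolist() for p in l])
print([atz(s,p,.004)[:2].round(4).tolist() for p in [(250,289.6),(222.6,265.4),(257.6,269.4),(267.2,253.8),(212.2,285.4),(230,242.2)]])
print([atz(s,p,.003)[:2].round(4).tolist() for p in [(320.8,292.5),(296.2,325.5),(333.1,257)]])
def crop(c,x,y,w,h,f):return cv2.resize(c["pixels"][y:y+h,x:x+w],None,fx=f,fy=f,interpolation=cv2.INTER_CUBIC)
cv2.imwrite("pics/a.png",np.hstack([crop(t,375,125,160,120,2.5),crop(s,250,80,160,120,2.5)]))
cv2.imwrite("pics/a.png",np.vstack([cv2.imread("pics/a.png"),np.hstack([crop(t,110,150,160,120,2.5),crop(s,120,290,160,120,2.5)])]))
E
```

```text
seat [ 0.5706 -0.3004  0.2052] 0.012800257842095457
lockgrip [ 0.535  -0.3761  0.2537] 7.531736657415539e-05
cwin [0.5655 0.2821 0.1942] 0.00787488946278603
caddy [0.5671 0.2843 0.0795] 0.0036056968174182275
crate [ 0.6517  0.0002 -0.0083] 0.008251562571830984
[[0.6808, 0.0667], [0.6936, 0.0057], [0.7035, -0.0564], [0.5987, 0.065], [0.6105, -0.0006], [0.6164, -0.0695]]
[[0.6298, -0.1616], [0.475, -0.1088], [0.4476, 0.0154], [0.4719, 0.1006]]
[[0.603, 0.0556], [0.6919, 0.0145], [0.6114, -0.0036], [0.61, -0.0549], [0.6873, 0.0753], [0.708, -0.0565]]
[[0.4527, 0.0058], [0.4709, 0.1068], [0.4621, -0.1019]]
```

View pics/a.png

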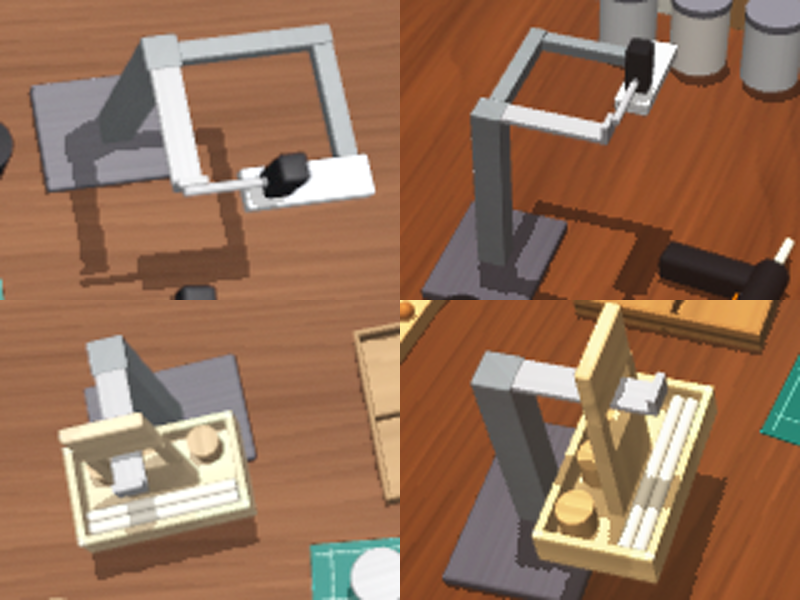

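```bash
cat > fit.py <<'E'
from h import *
from scipy.optimize import least_squares
def W(p,X): # p=x,y,yaw
    X=np.atleast_2d(np.array(X,float));c,s=np.cos(p[2]),np.sin(p[2])
    return np.c_[p[0]+c*X[:,0]-s*X[:,1],p[1]+s*X[:,0]+c*X[:,1],X[:,2]]
def box(x0,x1,y0,y1,z0,z1): 
    P=[(x,y,z) for x in(x0,x1) for y in(y0,y1) for z in(z0,z1)]
    return [(P[i],P[j]) for i in range(8) for j in range(i) if sum(a!=b for a,b in zip(P[i],P[j]))==1]
def fit(obs,p0):
    f=lambda p:np.concatenate([proj(c,W(p,X)[0])-px for c,X,px in obs])
    r=least_squares(f,p0,loss="soft_l1");return r.x,np.abs(f(r.x)).reshape(-1,2).max(1)
HOOK=box(-.031,-.025,-.012,.012,.2,.214)+box(-.031,.075,-.012,.012,.195,.2)+box(.075,.105,-.015,.015,.012,.2)+box(.035,.145,-.075,.075,0,.012)
def draw(im,c,p,E,col=(0,0,255),off=(0,0),f=1):
    for a,b in E:
        u,v=[tuple(np.round(((proj(c,W(p,q)[0])+.5-off)*f)*16).astype(int).tolist()) for q in(a,b)]
        cv2.line(im,u,v,col,1,cv2.LINE_AA,4)
def crop(c,x,y,w,h,f):return cv2.resize(c["pixels"][y:y+h,x:x+w],None,fx=f,fy=f,interpolation=cv2.INTER_CUBIC)
E
python3 - <<'E'
from fit import *
np.set_printoptions(precision=4,suppress=True)
t,s=arm.read_camera("top"),arm.read_camera("side")
T=lambda ox,oy,x,y:np.array([ox+x/2.5-.5,oy+y/2.5-.5])
R=[(t,X,T(375,125,*p)) for X,p in [((.105,.015,.2),(145,40)),((.105,-.015,.2),(176,35)),((-.021,-.042,.208),(243,170)),((-.055,-.042,.208),(249,209)),((-.055,-.146,.208),(374,190)),((-.021,-.146,.208),(369,155)),((.145,.075,.012),(32,87)),((.035,.075,.012),(48,190))]]
B=[(t,X,T(110,150,*p)) for X,p in [((.105,.015,.2),(87,43)),((.105,-.015,.2),(123,37)),((.145,-.075,.012),(235,55)),((.035,-.075,.012),(256,158))]]
B+=[(s,X,T(120,290,*p)) for X,p in [((.105,.015,.2),(73,80)),((.105,-.015,.2),(86,52)),((.075,.015,.2),(113,92)),((.075,-.015,.2),(122,60)),((.145,.075,.012),(43,278))]]
pr,er=fit(R,[.57,-.3,.1]);pb,eb=fit(B,[.57,.28,.1]);print(pr,er,pb,eb)
lk=W(pr,[-.038,-.120,.256])[0]
g=tri(t,(495.1,190.5),s,(345.9,96.5))[0]
d=W([0,0,-pr[2]],g-np.array([pr[0],pr[1],0]))[0];print("lock local",d,"q",d[1]+.12)
q=d[1]+.12
LOCK=box(-.05,-.026,-.132+q,-.108+q,.208,.256)+box(-.055,-.021,-.146,-.042,.2,.208)
CAD=[]
rows=[]
for c,(ox,oy),(bx,by) in((t,(375,125),(110,150)),(s,(250,80),(120,290))):
    a=crop(c,ox,oy,160,120,2.5);draw(a,c,pr,HOOK,off=(ox,oy),f=2.5);draw(a,c,pr,LOCK,(0,255,255),(ox,oy),2.5)
    b=crop(c,bx,by,160,120,2.5);draw(b,c,pb,HOOK,off=(bx,by),f=2.5)
    z0=.075
    draw(b,c,pb,box(-.045,.045,-.075,.075,z0,z0+.034)+box(-.006,.006,-.032,.032,z0+.034,z0+.185),(255,0,0),(bx,by),2.5)
    rows.append(np.vstack([a,b]))
cv2.imwrite("pics/b.png",np.hstack(rows))
E
```

```text
[ 0.5677 -0.3032  0.0422] [1.2871 0.5256 0.5006 0.4647 1.6802 0.4255 0.4628 0.7014] [0.5601 0.2824 0.1682] [1.0523 1.0506 1.0603 0.4175 0.8121 1.7878 1.1574 2.2604 0.5611]
lock local [-0.0357 -0.0714  0.2537] q 0.04857517957908347
```

View pics/b.png

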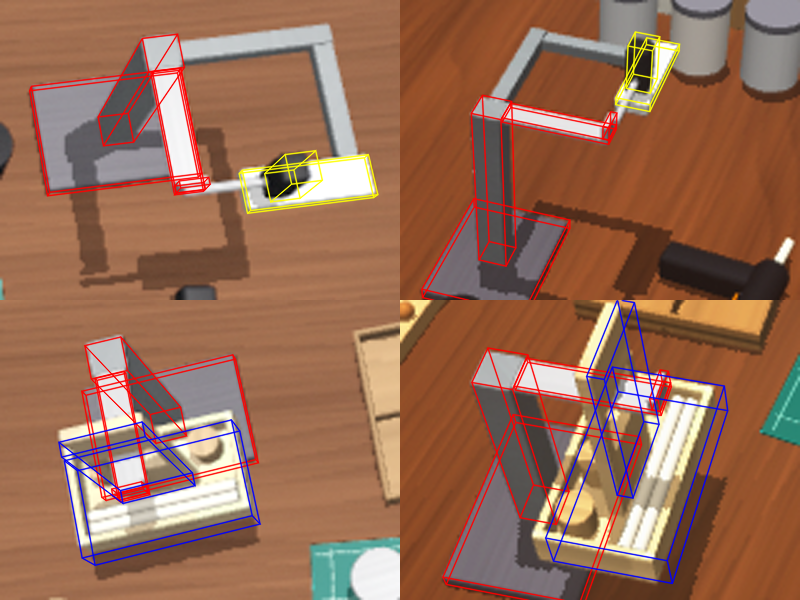

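Rack overlay fits well. The caddy sits a bit back from my guess and the lock block is nearer home. I'll fit both separately.

```bash
python3 - <<'E'
from fit import *
np.set_printoptions(precision=4,suppress=True)
t,s=arm.read_camera("top"),arm.read_camera("side")
T=lambda ox,oy,x,y:np.array([ox+x/2.5-.5,oy+y/2.5-.5])
A=[(t,X,T(110,150,*p)) for X,p in [((-.045,.075,.034),(78,235)),((-.045,-.075,.034),(250,197)),((.045,-.075,.034),(234,110)),((-.045,.075,0),(83,249)),((-.045,-.075,0),(254,213)),((-.006,.032,.185),(62,145)),((-.006,-.032,.185),(143,125)),((.006,.032,.185),(60,133)),((.006,-.032,.185),(135,113))]]
A+=[(s,X,T(120,290,*p)) for X,p in [((.045,.075,.034),(135,243)),((-.045,.075,0),(255,280)),((-.045,-.075,.034),(316,85)),((.045,.075,0),(135,262)),((.006,.032,.185),(180,74)),((.006,-.032,.185),(207,4))]]
f=lambda p:np.concatenate([proj(c,W(p,X)[0]+[0,0,p[3]])-px for c,X,px in A])
r=least_squares(f,[.57,.29,.17,.075],loss="soft_l1");p=r.x;print("caddy",p,np.abs(f(p)).reshape(-1,2).max(1))
pr=[.5677,-.3032,.0422];pb=np.array([.5601,.2824,.1682])
dd=W([0,0,-pb[2]],[*(p[:2]-pb[:2]),0])[0];print("caddy in hook",dd)
# lock fit by dark mask
rows=[]
for c,(ox,oy),(bx,by) in((t,(375,125),(110,150)),(s,(250,80),(120,290))):
    a=crop(c,ox,oy,160,120,2.5)
    q=.0575
    draw(a,c,pr,box(-.05,-.026,-.132+q,-.108+q,.208,.256),(0,255,255),(ox,oy),2.5)
    draw(a,c,pr,box(-.042,-.034,-.108+q,-.04+q,.218,.226),(255,0,255),(ox,oy),2.5)
    b=crop(c,bx,by,160,120,2.5)
    z0=p[3]
    draw(b,c,p,box(-.045,.045,-.075,.075,z0,z0+.034)+box(-.006,.006,-.032,.032,z0+.034,z0+.185),(255,0,0),(bx,by),2.5)
    rows.append(np.vstack([a,b]))
cv2.imwrite("pics/c.png",np.hstack(rows))
E
```

```text
caddy [0.5701 0.2842 0.1504 0.0717] [4.3698 3.8776 1.3803 3.8125 1.2873 0.8225 0.3044 1.2503 2.2722 2.7643
 1.3264 1.3203 1.6203 3.4932 1.6062]
caddy in hook [0.0102 0.0001 0.    ]
```

View pics/c.png

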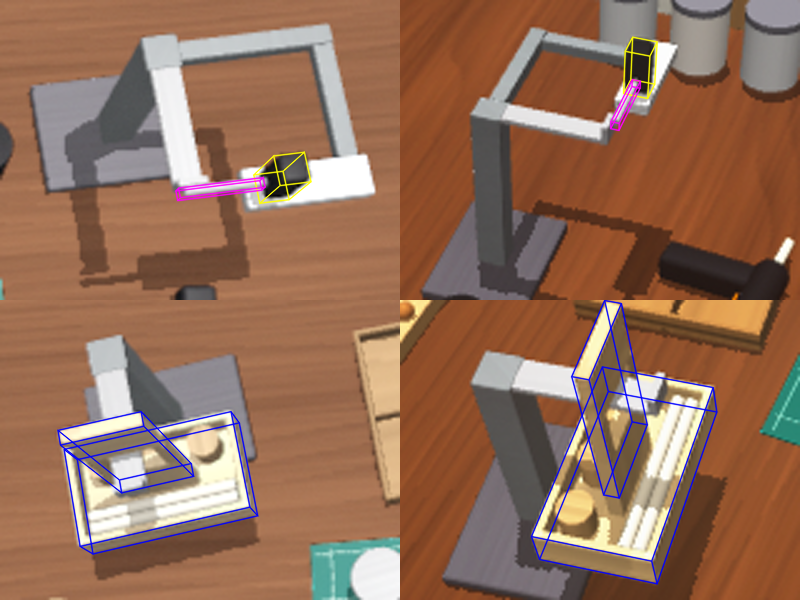

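Good fits. Rack is at (.568,-.303) with yaw .042 and bench hook yaw is .168. The caddy is at (.570,.284) and the lock is at about 57 mm, near home. I'll move to the lock first: target TCP (.532,-.368), tool-y yaw .042.

Call:
move_arm:
  plan: "0 0 0 0.1 0 0.6 60; 0 0 0.08 0.4 0.2 1 60; 0 0 0.16 0.8 0.4 1 60; 0 0 0.24 1 0.6 1 60"

```text
time: 2.5
position: [0.3009, -0.4788, 0.3145]
orientation: [0.908, 0.418, 0.0, 0.001]
force: [-0.1, -0.5, -0.1]
opening: 0.06
gripper_force: 0.0
```

Call:
move_arm:
  plan: "0 0 0.09 0.5 0.25 0.3 60; 0 0 0.18 1 0.5 0.3 60; 0 0 0.27 1 0.5 0.3 60; 0 0 0.36 1 0.5 0.3 60; 0 0 0.36 1 0.5 0.3 60"

```text
time: 3.12
position: [0.3994, -0.4292, 0.3439]
orientation: [0.694, 0.72, 0.0, -0.0]
force: [0.7, -0.0, 0.1]
opening: 0.0599
gripper_force: 0.0
```

Call:
move_arm:
  plan: "0 0 0 0.5 0.25 0 60; 0 0 0 1 0.6 0 60; 0 0 0 1 0.6 0 60; 0 0 0 1 0.6 0 60"

```text
time: 3.62
position: [0.4988, -0.3697, 0.3439]
orientation: [0.694, 0.72, -0.0, -0.0]
force: [0.5, 0.6, 0.8]
opening: 0.0599
gripper_force: 0.0
```

Call:
move_arm:
  plan: "0 0 0 0.33 0.02 0 60; 0 0 0 0.33 0.02 -0.4 60; 0 0 0 0.33 0.02 -0.7 60; 0 0 0 0.33 0.02 -0.7 60"

```text
time: 4.12
position: [0.5299, -0.3679, 0.2718]
orientation: [0.694, 0.72, -0.001, -0.003]
force: [0.2, -0.7, -0.1]
opening: 0.0598
gripper_force: 0.0
```

```bash
python3 - <<'E'
from fit import *
t,s=arm.read_camera("top"),arm.read_camera("side")
cv2.imwrite("pics/d.png",np.hstack([crop(t,405,130,160,120,2.5),crop(s,260,30,160,120,2.5)]))
E
```

```text
(no output)
```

View pics/d.png

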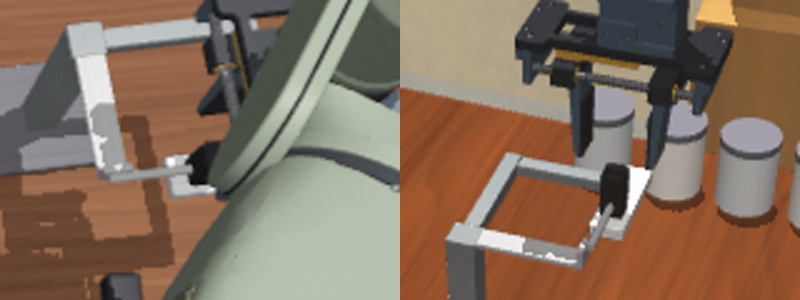

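The crop shows the fingers straddling the block (615,175). Now I'll lower and grip.

Call:
move_arm:
  plan: "0 0 0 0.02 0 -0.2 60; 0 0 0 0.02 0 -0.45 60; 0 0 0 0.02 0 -0.49 60; 0 0 0 0.02 0 -0.49 60; 0 0 0 0.02 0 -0.49 10; 0 0 0 0.02 0 -0.49 10; 0 0 0 0.02 0 -0.49 10; 0 0 0 0.02 0 -0.49 10; 0 0 0 0.02 0 -0.49 10"
  force: 20

```text
time: 5.35
position: [0.5332, -0.3675, 0.2252]
orientation: [0.693, 0.721, -0.001, -0.001]
force: [-4.6, 1.5, 3.3]
opening: 0.0239
gripper_force: 20.0
```

Call:
move_arm:
  plan: "0 0 0 0 -0.15 0 10; 0 0 0 0.01 -0.3 0 10; 0 0 0 0.02 -0.45 0 10; 0 0 0 0.02 -0.55 0 10; 0 0 0 0.02 -0.6 0 10; 0 0 0 0.02 -0.6 0 10; 0 0 0 0.02 -0.6 0 10"

```text
time: 6.22
position: [0.5355, -0.422, 0.225]
orientation: [0.693, 0.721, 0.004, -0.005]
force: [-4.8, 15.6, 7.4]
opening: 0.0237
gripper_force: 20.0
```

At the stop (15.6 N). Release, rise, and head for the caddy.

Call:
move_arm:
  plan: "0 0 0 0 0.04 0 10; 0 0 0 0 0.04 0 60; 0 0 0 0 0.04 0 60; 0 0 0 0 0.04 0 60; 0 0 0 0 0.04 0.4 60; 0 0 0 0 0.04 0.9 60; 0 0 0 0 0.04 1 60; 0 0 0 -0.5 0.1 1 60; 0 0 0 -0.8 0.5 1 60; 0 0 0 -0.8 1 1 60"

```text
time: 7.48
position: [0.4541, -0.3271, 0.3241]
orientation: [0.694, 0.72, -0.0, -0.001]
force: [1.3, 0.1, -0.1]
opening: 0.06
gripper_force: 0.0
```

```bash
python3 - <<'E'
from fit import *
np.set_printoptions(precision=4,suppress=True)
s=arm.read_camera("side");pr=[.5677,-.3032,.0422]
a=crop(s,250,60,160,120,4)
draw(a,s,pr,box(-.05,-.026,-.132,-.108,.208,.256),(0,255,255),(250,60),4)
cv2.imwrite("pics/e.png",a)
print(arm.read_state()["position"])
for n in "top","side":
  if n=="top":t=arm.read_camera(n)
  for nm in("tin0","cell0","packed0","crate"):
    print(n,nm,[(np.round(r["centre"],1).tolist(),round(r["confidence"],2)) for r in arm.pinpoint(nm,n)][:7])
E
```

```text
[ 0.4545 -0.3207  0.3249]
top tin0 [([416.6, 344.0], 0.94), ([299.5, 273.6], 0.8), ([262.0, 264.7], 0.8), ([366.9, 192.2], 0.62), ([353.8, 256.9], 0.58)]
top cell0 [([327.5, 198.9], 0.85), ([271.6, 177.7], 0.84), ([299.7, 207.0], 0.81), ([322.2, 169.4], 0.75), ([274.9, 210.4], 0.7), ([291.9, 171.8], 0.7)]
top packed0 [([326.0, 202.2], 0.71)]
top crate [([298.3, 192.0], 0.75)]
side tin0 [([332.6, 254.9], 0.91), ([431.6, 238.1], 0.9), ([296.2, 325.4], 0.82), ([274.1, 220.3], 0.72), ([205.1, 323.1], 0.7), ([323.5, 294.4], 0.64)]
side cell0 [([212.6, 286.9], 0.96), ([267.3, 253.4], 0.95), ([256.8, 268.6], 0.92), ([230.1, 244.6], 0.75), ([221.9, 263.7], 0.7), ([248.4, 292.1], 0.59)]
side packed0 [([268.4, 246.6], 0.81), ([320.5, 291.6], 0.67)]
side crate [([240.5, 269.9], 0.72), ([254.6, 452.2], 0.16)]
```

View pics/e.png

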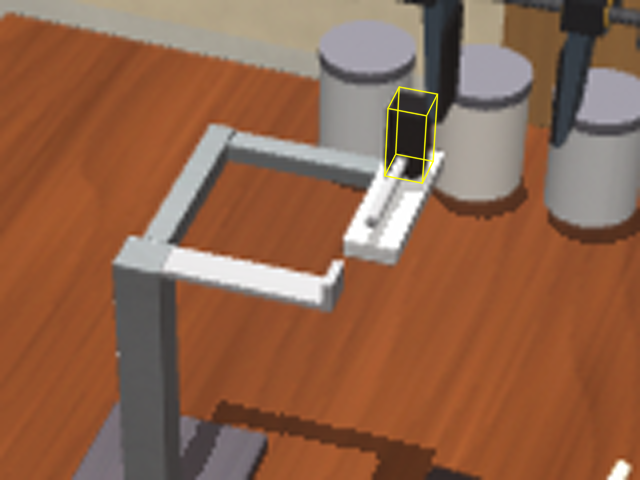

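Lock open: the block coincides with the q=0 model, and the mouth is free. Now over to the caddy.

Call:
move_arm:
  plan: "0 0 0.03 0 0.6 0.1 60; 0 0 0.06 0 1 0.1 60"

```text
time: 8.22
position: [0.4565, -0.2266, 0.3354]
orientation: [0.646, 0.763, 0.0, 0.0]
force: [0.9, -0.4, -1.1]
opening: 0.0604
gripper_force: 0.0
```

Call:
move_arm:
  plan: "0 0 0 0 0.6 0 60; 0 0 0 0 1 0 60"

```text
time: 8.48
position: [0.4562, -0.1258, 0.335]
orientation: [0.646, 0.763, 0.0, -0.0]
force: [0.5, 0.6, 0.2]
opening: 0.0597
gripper_force: 0.0
```

Call:
move_arm:
  plan: "0 0 0 0 0.6 0 60; 0 0 0 0 1 0 60"

```text
time: 8.72
position: [0.4563, -0.0257, 0.335]
orientation: [0.646, 0.763, 0.0, 0.0]
force: [-0.1, 0.2, -0.3]
opening: 0.06
gripper_force: 0.0
```

Call:
move_arm:
  plan: "0 0 0 0 0.6 0 60; 0 0 0 0 1 0 60"

```text
time: 8.98
position: [0.4564, 0.0744, 0.3349]
orientation: [0.646, 0.763, 0.0, 0.0]
force: [0.3, 0.4, 0.1]
opening: 0.0599
gripper_force: 0.0
```

Call:
move_arm:
  plan: "0 0 0 0.1 0.6 0 60; 0 0 0 0.2 1 0 60"

```text
time: 9.22
position: [0.4767, 0.1747, 0.3349]
orientation: [0.646, 0.763, 0.0, 0.0]
force: [0.1, -0.0, 0.5]
opening: 0.0601
gripper_force: 0.0
```

Call:
move_arm:
  plan: "0 0 0 0.5 0.5 0 60; 0 0 0 0.96 1 0 60; 0 0 0 0.96 1 0 60; 0 0 0 0.96 1 0 60"

```text
time: 9.72
position: [0.5726, 0.2725, 0.3338]
orientation: [0.646, 0.763, -0.001, -0.0]
force: [-0.4, -0.3, -0.2]
opening: 0.0602
gripper_force: 0.0
```

```bash
python3 - <<'E'
from fit import *
st=arm.read_state();print(st["position"],st["orientation"],st["joint_pos"])
E
```

```text
[0.5725593  0.27252686 0.33380566] [ 6.46252535e-01  7.63122801e-01 -1.08044561e-03 -2.89181253e-04] [ 4.26323447e-01  3.76388172e-01  1.18483322e+00 -4.01143427e-04
  1.58257196e+00  2.60850841e-01]
```

Call:
move_arm:
  plan: "0 0 0 -0.03 0.12 0 60; 0 0 0 -0.03 0.12 -0.4 60; 0 0 0 -0.03 0.12 -0.6 60; 0 0 0 -0.03 0.12 -0.6 60; 0 0 0 -0.03 0.12 -0.6 60"

```text
time: 10.35
position: [0.5693, 0.2845, 0.2769]
orientation: [0.646, 0.763, 0.001, 0.001]
force: [0.2, 0.2, 0.2]
opening: 0.06
gripper_force: 0.0
```

```bash
python3 - <<'E'
from fit import *
t,s=arm.read_camera("top"),arm.read_camera("side");st=arm.read_state();print(st["position"],st["force"])
cv2.imwrite("pics/f.png",np.hstack([crop(t,100,130,160,120,2.5),crop(s,130,230,160,120,2.5)]))
E
```

```text
[0.56957917 0.28468367 0.27688042] [-0.86122781 -0.58025677 -0.08893647]
```

View pics/f.png

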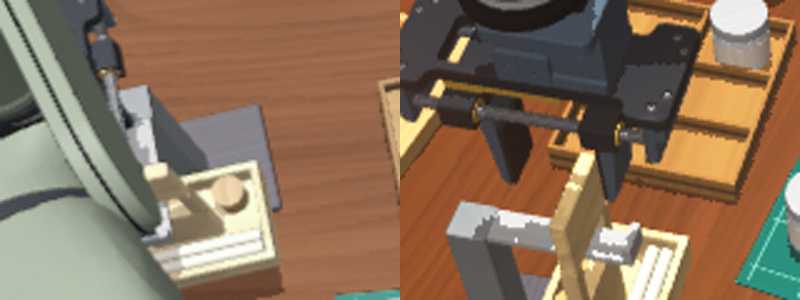

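The fingers straddle the board at (575,190), so I'll lower and grip it.

Call:
move_arm:
  plan: "0 0 0 0 0 -0.3 60; 0 0 0 0 0 -0.54 60; 0 0 0 0 0 -0.54 60; 0 0 0 0 0 -0.54 60; 0 0 0 0 0 -0.54 4; 0 0 0 0 0 -0.54 4; 0 0 0 0 0 -0.54 4; 0 0 0 0 0 -0.54 4; 0 0 0 0 0 -0.54 4; 0 0 0 0 0 -0.54 4; 0 0 0 0 0 -0.54 4"
  force: 30

```text
time: 11.82
position: [0.5692, 0.2846, 0.221]
orientation: [0.646, 0.763, 0.0, 0.0]
force: [1.0, 0.1, -0.6]
opening: 0.0116
gripper_force: 30.0
```

Call:
move_arm:
  plan: "0 0 0 0 0 0.05 4; 0 0 0 0 0 0.15 4; 0 0 0 0 0 0.25 4; 0 0 0 0 0 0.25 4; 0 0 0 0 0 0.25 4"

```text
time: 12.45
position: [0.5691, 0.2845, 0.2459]
orientation: [0.646, 0.763, -0.0, -0.0]
force: [0.1, 0.1, -3.6]
opening: 0.0116
gripper_force: 30.0
```

Call:
move_arm:
  plan: "0 0 0 -0.1 -0.017 0 4; 0 0 0 -0.25 -0.042 0 4; 0 0 0 -0.45 -0.076 0 4; 0 0 0 -0.65 -0.11 0 4; 0 0 0 -0.85 -0.144 0 4; 0 0 0 -0.95 -0.16 0 4; 0 0 0 -0.98 -0.17 0 4; 0 0 0 -0.98 -0.17 0 4"

```text
time: 13.45
position: [0.4715, 0.2676, 0.2461]
orientation: [0.646, 0.763, 0.0, 0.0]
force: [-0.3, 0.0, -3.7]
opening: 0.0117
gripper_force: 30.0
```

```bash
python3 - <<'E'
from fit import *
t,s=arm.read_camera("top"),arm.read_camera("side");st=arm.read_state();print(st["position"],st["force"],st["wrist_torque"])
cv2.imwrite("pics/g.png",np.hstack([crop(t,100,130,200,200,2),crop(s,130,230,200,200,2)]))
E
```

```text
[0.47177357 0.26770249 0.24591488] [ 0.27594988 -0.54273191 -3.3851641 ] [ 0.00980352 -0.07717054 -0.03096261]
```

View pics/g.png

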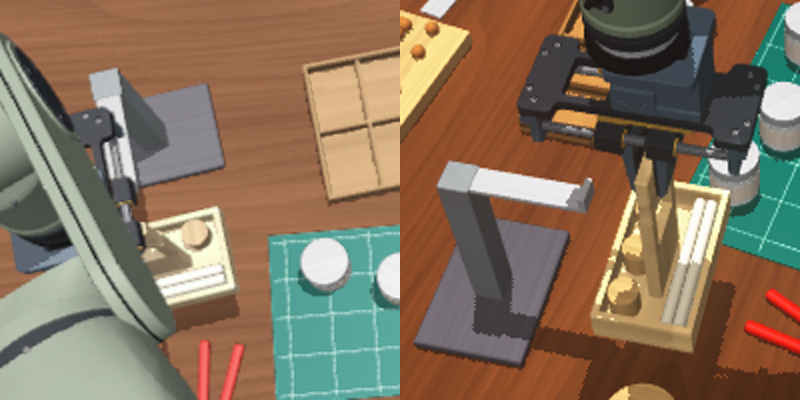

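Caddy is free of the hook, level and clear. Next, a gentle transit towards the rack, with more grip.

Call:
move_arm:
  plan: "0 0 0 0 0 0.02 4; 0 0 0 0 -0.05 0.05 4; 0 0 0 0 -0.15 0.05 4; 0 0 0 0 -0.3 0.05 4; 0 0 0 0 -0.45 0.05 4; 0 0 0 0 -0.6 0.05 4; 0 0 0 0 -0.75 0.05 4; 0 0 0 0 -0.9 0.05 4; 0 0 0 0 -1 0.05 4"
  force: 45

```text
time: 14.68
position: [0.4712, 0.1665, 0.251]
orientation: [0.647, 0.763, 0.0, 0.0]
force: [0.3, 1.0, -3.7]
opening: 0.0119
gripper_force: 45.0
```

Call:
move_arm:
  plan: "0 0 0 0 -0.15 0 4; 0 0 -0.01 0 -0.3 0 4; 0 0 -0.02 0 -0.45 0 4; 0 0 -0.03 0 -0.6 0 4; 0 0 -0.04 0 -0.75 0 4; 0 0 -0.05 0 -0.9 0 4; 0 0 -0.059 0 -1 0 4"

```text
time: 15.55
position: [0.4712, 0.0666, 0.251]
orientation: [0.693, 0.721, 0.0, 0.0]
force: [-0.8, -0.9, -3.4]
opening: 0.0115
gripper_force: 45.0
```

Call:
move_arm:
  plan: "0 0 0 0 -0.15 0 4; 0 0 0 0 -0.3 0 4; 0 0 0 0 -0.45 0 4; 0 0 0 0 -0.6 0 4; 0 0 0 0 -0.75 0 4; 0 0 0 0 -0.9 0 4; 0 0 0 0 -1 0 4"

```text
time: 16.42
position: [0.4712, -0.0334, 0.251]
orientation: [0.692, 0.722, 0.0, 0.0]
force: [-0.0, -0.2, -3.8]
opening: 0.0118
gripper_force: 45.0
```

Call:
move_arm:
  plan: "0 0 0 0 -0.15 0 4; 0 0 0 0 -0.3 0 4; 0 0 0 0 -0.45 0 4; 0 0 0 0 -0.6 0 4; 0 0 0 0 -0.75 0 4; 0 0 0 0 -0.9 0 4; 0 0 0 0 -1 0 4"

```text
time: 17.3
position: [0.4712, -0.1334, 0.2509]
orientation: [0.692, 0.722, 0.0, 0.0]
force: [-0.0, 0.4, -2.9]
opening: 0.0119
gripper_force: 45.0
```

Call:
move_arm:
  plan: "0 0 0 0 -0.15 0 4; 0 0 0 0 -0.3 0 4; 0 0 0 0 -0.45 0 4; 0 0 0 0 -0.6 0 4; 0 0 0 0 -0.75 0 4; 0 0 0 0 -0.9 0 4; 0 0 0 0 -1 0 4"

```text
time: 18.18
position: [0.4712, -0.2334, 0.2509]
orientation: [0.692, 0.722, 0.0, 0.0]
force: [-0.1, 0.9, -5.1]
opening: 0.0124
gripper_force: 45.0
```

Call:
move_arm:
  plan: "0 0 0 0 -0.15 0 4; 0 0 0 0 -0.3 0 4; 0 0 0 0 -0.45 0 4; 0 0 0 0 -0.6 0 4; 0 0 0 0 -0.7 0 4; 0 0 0 0 -0.75 0 4; 0 0 0 0 -0.75 0 4; 0 0 0 0 -0.75 0 4"

```text
time: 19.18
position: [0.4712, -0.307, 0.251]
orientation: [0.692, 0.722, 0.0, -0.0]
force: [0.4, 1.0, -4.1]
opening: 0.0119
gripper_force: 45.0
```

```bash
python3 - <<'E'
from fit import *
np.set_printoptions(precision=4,suppress=True)
t,s=arm.read_camera("top"),arm.read_camera("side");st=arm.read_state();print(st["position"],st["orientation"],st["force"],st["wrist_torque"])
P=st["position"];o=st["orientation"];yaw=2*np.arctan2(o[1],o[0])-np.pi/2;p=[P[0],P[1],yaw];z0=P[2]-.146;pr=[.5677,-.3032,.0422]
print(yaw,W([0,0,-pr[2]],[P[0]-pr[0],P[1]-pr[1],0]))
r=[]
for c,(ox,oy) in((t,(370,120)),(s,(250,60))):
    a=crop(c,ox,oy,200,200,2)
    draw(a,c,p,box(-.045,.045,-.075,.075,z0,z0+.034)+box(-.006,.006,-.032,.032,z0+.034,z0+.185),(255,0,0),(ox,oy),2)
    r.append(a)
cv2.imwrite("pics/h.png",np.hstack(r))
E
```

```text
[ 0.4713 -0.3069  0.2511] [ 0.692   0.7219  0.0001 -0.    ] [ 0.0967 -0.0643 -4.2167] [-0.014  -0.135   0.0051]
0.042297391391412864 [[-0.0965  0.0003  0.    ]]
```

View pics/h.png

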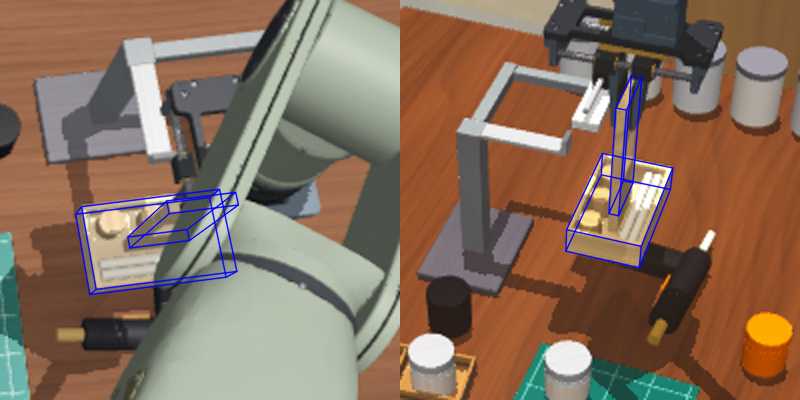

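Model overlay matches; the caddy is level and lined up (local y 0.3 mm). Insert.

Call:
move_arm:
  plan: "0 0 0 0.1 0.004 -0.02 4; 0 0 0 0.25 0.01 -0.03 4; 0 0 0 0.4 0.017 -0.03 4; 0 0 0 0.55 0.023 -0.03 4; 0 0 0 0.7 0.03 -0.03 4; 0 0 0 0.85 0.036 -0.03 4; 0 0 0 0.95 0.04 -0.03 4; 0 0 0 0.98 0.041 -0.03 4; 0 0 0 0.98 0.041 -0.03 4; 0 0 0 0.98 0.041 -0.03 4"

```text
time: 20.52
position: [0.5688, -0.3034, 0.2481]
orientation: [0.692, 0.722, -0.0, -0.0]
force: [0.1, -1.0, -3.2]
opening: 0.0119
gripper_force: 45.0
```

Call:
move_arm:
  plan: "0 0 0 0 0 -0.07 4; 0 0 0 0 0 -0.14 4; 0 0 0 0 0 -0.2 4; 0 0 0 0 0 -0.23 4; 0 0 0 0 0 -0.25 4; 0 0 0 0 0 -0.25 4; 0 0 0 0 0 -0.25 4"

```text
time: 21.4
position: [0.5694, -0.3033, 0.2232]
orientation: [0.692, 0.722, 0.0, 0.0]
force: [-0.6, 0.8, -4.0]
opening: 0.012
gripper_force: 45.0
```

```bash
python3 - <<'E'
from fit import *
np.set_printoptions(precision=4,suppress=True)
t,s=arm.read_camera("top"),arm.read_camera("side");st=arm.read_state();print(st["position"],st["orientation"],st["force"],st["wrist_torque"])
P=st["position"];pr=[.5677,-.3032,.0422]
print(W([0,0,-pr[2]],[P[0]-pr[0],P[1]-pr[1],0]))
cv2.imwrite("pics/i.png",np.hstack([crop(t,380,110,130,130,3),crop(s,260,60,130,130,3)]))
E
```

```text
[ 0.5693 -0.3033  0.2232] [0.6922 0.7217 0.0001 0.0002] [ 0.9531  0.2296 -3.2167] [ 0.0442 -0.1353  0.0055]
[[ 0.0016 -0.0002  0.    ]]
```

View pics/i.png

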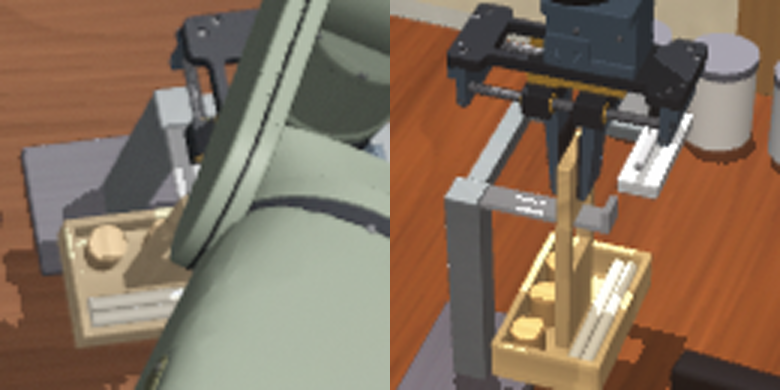

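The strap passes through the window, with the lip in front at (608,213). I'll lower slowly until the weight transfers.

Call:
move_arm:
  plan: "0 0 0 0 0 -0.01 4; 0 0 0 0 0 -0.02 4; 0 0 0 0 0 -0.03 4; 0 0 0 0 0 -0.03 4; 0 0 0 0 0 -0.03 4"

```text
time: 22.12
position: [0.5692, -0.3033, 0.221]
orientation: [0.692, 0.722, 0.0, 0.0]
force: [-2.6, 1.2, 3.7]
opening: 0.0111
gripper_force: 45.0
```

Weight is taken by the strap (force now +3.7 N). Release and rise.

Call:
move_arm:
  plan: "0 0 0 0 0 0.005 4; 0 0 0 0 0 0.005 20; 0 0 0 0 0 0.005 40; 0 0 0 0 0 0.005 40; 0 0 0 0 0 0.005 40; 0 0 0 0 0 0.1 40; 0 0 0 0 0 0.4 40; 0 0 0 0 0 0.8 40; 0 0 0 0 0 1 40; 0 0 0 0 -0.2 1 60; 0 0 0 -0.2 -0.5 1 60; 0 0 0 -0.34 -0.8 1 60; 0 0 0 -0.34 -1 1 60; 0 0 0 -0.34 -1 1 60; 0 0 0 -0.34 -1 1 60"
  force: 20

```text
time: 24.0
position: [0.5357, -0.4027, 0.3194]
orientation: [0.692, 0.722, 0.0, -0.001]
force: [0.6, -0.6, 0.4]
opening: 0.0599
gripper_force: 0.0
```

```bash
python3 - <<'E'
from fit import *
np.set_printoptions(precision=4,suppress=True)
t,s=arm.read_camera("top"),arm.read_camera("side");st=arm.read_state();print(st["position"],st["orientation"])
pr=[.5677,-.3032,.0422]
p=[.5693,-.3033,.0422];z0=.075;r=[]
for c,(ox,oy) in((t,(380,110)),(s,(260,60))):
    a=crop(c,ox,oy,130,130,3)
    draw(a,c,p,box(-.045,.045,-.075,.075,z0,z0+.034)+box(-.006,.006,-.032,.032,z0+.034,z0+.185),(255,0,0),(ox,oy),3)
    r.append(a)
cv2.imwrite("pics/j.png",np.hstack(r))
E
```

```text
[ 0.5358 -0.4023  0.3199] [ 0.6917  0.7222  0.0002 -0.0001]
```

View pics/j.png

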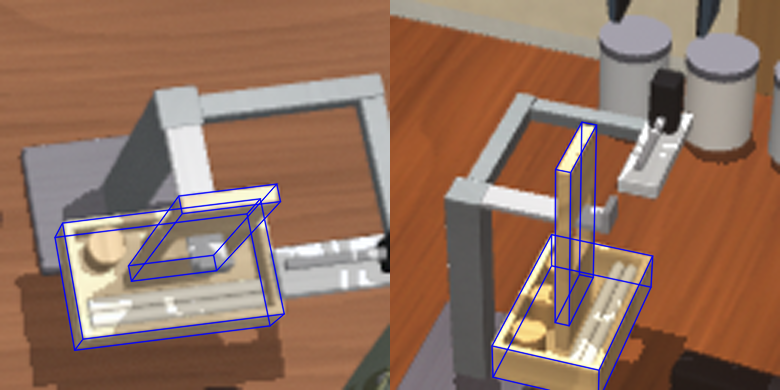

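The caddy hangs as modelled, level. Now I'll close the lock.

Call:
move_arm:
  plan: "0 0 0 -0.02 -0.2 0 60; 0 0 0 -0.02 -0.2 -0.4 60; 0 0 0 -0.02 -0.2 -0.8 60; 0 0 0 -0.02 -0.2 -0.94 60; 0 0 0 -0.02 -0.2 -0.94 60; 0 0 0 -0.02 -0.2 -0.94 60; 0 0 0 -0.02 -0.2 -0.94 10; 0 0 0 -0.02 -0.2 -0.94 10; 0 0 0 -0.02 -0.2 -0.94 10; 0 0 0 -0.02 -0.2 -0.94 10; 0 0 0 -0.02 -0.2 -0.94 10; 0 0 0 -0.02 -0.2 -0.94 10"

```text
time: 25.6
position: [0.5354, -0.4232, 0.2262]
orientation: [0.692, 0.722, 0.001, 0.002]
force: [5.1, 0.1, 0.0]
opening: 0.024
gripper_force: 20.0
```

Call:
move_arm:
  plan: "0 0 0 0 0.1 0 10; 0 0 0 -0.01 0.25 0 10; 0 0 0 -0.02 0.4 0 10; 0 0 0 -0.02 0.5 0 10; 0 0 0 -0.03 0.6 0 10; 0 0 0 -0.03 0.64 0 10; 0 0 0 -0.03 0.64 0 10; 0 0 0 -0.03 0.64 0 10"

```text
time: 26.6
position: [0.5329, -0.3631, 0.2263]
orientation: [0.692, 0.722, -0.001, 0.005]
force: [7.4, -8.9, -3.5]
opening: 0.0239
gripper_force: 20.0
```

Home stop reached (60 mm travel, -8.9 N). Release, rise and head for the mat.

Call:
move_arm:
  plan: "0 0 0 0 -0.03 0 10; 0 0 0 0 -0.03 0 60; 0 0 0 0 -0.03 0 60; 0 0 0 0 -0.03 0 60; 0 0 0 0 -0.03 0.4 60; 0 0 0 0 -0.03 0.9 60; 0 0 0 0 -0.03 1 60; 0 0 0 -0.4 -0.03 1 60; 0 0 0 -0.9 0.2 1 70; 0 0 0 -1 0.6 1 80; 0 0 0 -1 1 1 80"

```text
time: 27.98
position: [0.4285, -0.2582, 0.3253]
orientation: [0.693, 0.721, -0.0, -0.001]
force: [1.1, 0.6, -0.4]
opening: 0.0798
gripper_force: 0.0
```

Call:
move_arm:
  plan: "0 0 0 -0.3 0.5 0 80; 0 0 0 -0.7 0.9 0 80; 0 0 0 -1 1 0 80; 0 0 0 -1 1 0 80; 0 0 0 -1 1 0 80"

```text
time: 28.6
position: [0.3307, -0.1596, 0.3257]
orientation: [0.692, 0.722, 0.0, 0.0]
force: [0.4, -0.1, -0.5]
opening: 0.0799
gripper_force: 0.0
```

```bash
cat > tins.py <<'E'
from fit import *
np.set_printoptions(precision=4,suppress=True)
t,s=arm.read_camera("top"),arm.read_camera("side");print(arm.read_state()["position"])
for c,n in((t,"top"),(s,"side")):
    print(n,"tin",[(atz(c,r["centre"],.003)[:2].round(4).tolist(),np.round(r["centre"]).tolist(),round(r["confidence"],2)) for r in arm.pinpoint("tin0",n)][:8])
    # white lids by blob: fit ellipse of lid, at z .061/.062
    hsv=cv2.cvtColor(c["pixels"],cv2.COLOR_BGR2HSV)
    m=((hsv[...,1]<40)&(hsv[...,2]>170)).astype(np.uint8)
    k,l,st,ce=cv2.connectedComponentsWithStats(m)
    for i in range(1,k):
        X=atz(c,ce[i],.045)
        if 150<st[i,4]<1500 and .35<X[0]<.78 and abs(X[1])<.17: print("  blob",ce[i].round(1),st[i,2:],atz(c,ce[i],.0615)[:2])
E
python3 tins.py; python3 - <<'E'
from fit import *
np.set_printoptions(precision=4,suppress=True)
t,s=arm.read_camera("top"),arm.read_camera("side")
cv2.imwrite("pics/k.png",np.vstack([np.hstack([crop(t,235,130,160,120,2.5),crop(s,180,215,160,120,2.5)]),np.hstack([crop(t,235,230,160,120,2.5),crop(s,250,70,160,120,2.5)])]))
E
```

```text
[ 0.331  -0.1598  0.3256]
top tin [([0.6366, -0.1663], [367.0, 190.0], 0.9), ([0.4468, 0.011], [301.0, 272.0], 0.88), ([0.4776, 0.0967], [264.0, 263.0], 0.77), ([0.3227, 0.2394], [206.0, 334.0], 0.19)]
  blob [327.2 194. ] [ 23  21 389] [ 0.6158 -0.0643]
  blob [353.6 255.9] [ 24  23 434] [ 0.4652 -0.1104]
  blob [261.7 260.1] [ 24  23 435] [0.4734 0.0969]
  blob [300.  267.4] [ 24  24 439] [0.4494 0.0123]
side tin [([0.2592, -0.2374], [432.0, 240.0], 0.97), ([0.479, 0.0998], [294.0, 322.0], 0.86), ([0.4646, -0.104], [332.0, 256.0], 0.82), ([0.6315, -0.1598], [276.0, 222.0], 0.79), ([0.4501, 0.0146], [320.0, 296.0], 0.67)]
  blob [265.1 234.9] [ 23  17 306] [ 0.6146 -0.0613]
  blob [333.7 238.6] [ 24  18 313] [ 0.464  -0.1067]
  blob [321.5 280.2] [ 24  19 369] [0.4479 0.016 ]
  blob [296.3 307. ] [ 26  21 418] [0.4718 0.1006]
```

View pics/k.png

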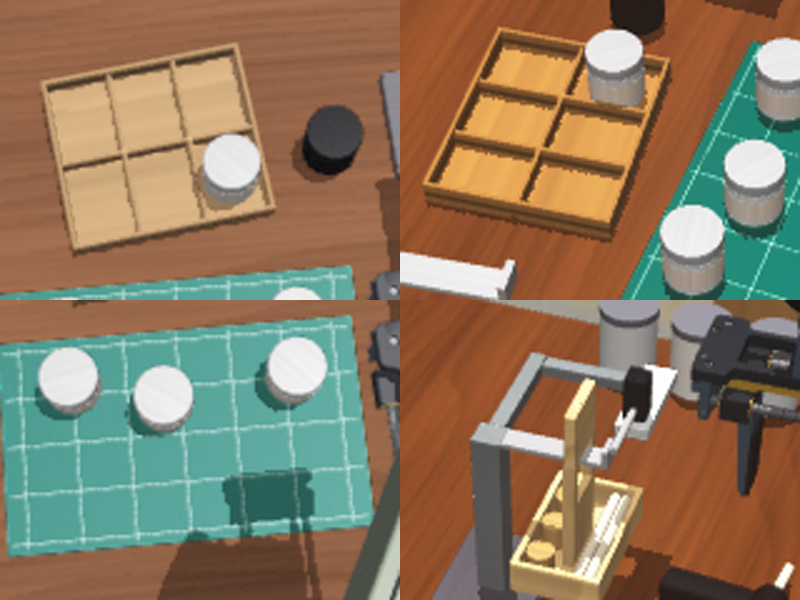

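The lock is home and the caddy is still hanging. The mat tins, seen in both cameras, are A (.465,-.108), B (.449,.014) and C (.472,.099). Only the tin in cell0 is already packed. I'll fit the crate and pinch along its y, where the cell clearance is only ±3 mm, using cells 3, 5 and 2.

```bash
python3 - <<'E'
from fit import *
np.set_printoptions(precision=4,suppress=True)
t,s=arm.read_camera("top"),arm.read_camera("side")
T=lambda ox,oy,x,y:np.array([ox+x/2.5-.5,oy+y/2.5-.5])
a,b=.086,.098
O=[(t,X,T(235,130,*p)) for X,p in [((a,b,.024),(42,83)),((a,-b,.024),(238,44)),((-a,-b,0),(274,210)),((-a,b,0),(75,250))]]
O+=[(s,X,T(180,215,*p)) for X,p in [((a,-b,.024),(100,29)),((-a,-b,.024),(270,59)),((-a,b,0),(213,237)),((a,b,.024),(26,187)),((a,b,0),(30,200))]]
p,e=fit(O,[.65,0,.13]);print(p,e)
# refine by network cells
for i,(x,y) in enumerate([(-.042,-.064),(-.042,0),(-.042,.064),(.042,-.064),(.042,0),(.042,.064)]): print(i,W(p,[x,y,.004])[0])
print("packed local",W([0,0,-p[2]],[.6152-p[0],-.0628-p[1],0]))
E=box(-a,a,-b,b,0,.024)+[((-a,y,.024),(a,y,.024)) for y in(-.032,.032)]+[((0,-b,.024),(0,b,.024))]
r=[]
for c,(ox,oy) in((t,(235,130)),(s,(180,215))):
    m=crop(c,ox,oy,160,120,2.5);draw(m,c,p,E,off=(ox,oy),f=2.5);r.append(m)
cv2.imwrite("pics/l.png",np.hstack(r))
E
```

```text
[0.6496 0.0044 0.1285] [0.7146 0.6941 2.1492 2.8118 1.0931 0.6554 0.0545 1.4334 0.9062]
0 [ 0.6162 -0.0645  0.004 ]
1 [ 0.608 -0.001  0.004]
2 [0.5998 0.0625 0.004 ]
3 [ 0.6995 -0.0537  0.004 ]
4 [0.6913 0.0098 0.004 ]
5 [0.6831 0.0732 0.004 ]
packed local [[-0.0428 -0.0622  0.    ]]
```

View pics/l.png

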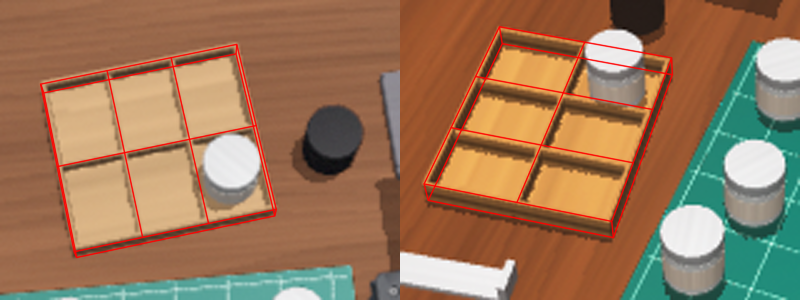

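Call:
move_arm:
  plan: "0 0 -0.08 0.3 0.1 -0.3 80; 0 0 -0.16 0.7 0.2 -0.6 80; 0 0 -0.24 1 0.3 -0.8 80; 0 0 -0.32 1 0.4 -1 80; 0 0 -0.4 1 0.5 -1 80; 0 0 -0.48 1 0.5 -1 80; 0 0 -0.56 1 0.5 -1 80; 0 0 -0.64 1 0.5 -1 80; 0 0 -0.708 1 0.5 -1 80; 0 0 -0.708 1 0.5 -1 80; 0 0 -0.708 1 0.5 -1 80"

```text
time: 30.38
position: [0.4303, -0.1094, 0.2259]
orientation: [0.998, 0.066, -0.0, 0.0]
force: [-0.2, -0.2, 0.2]
opening: 0.0801
gripper_force: 0.0
```

The overlay fits well. Picking tin A next.

Call:
move_arm:
  plan: "0 0 0 0.34 0.01 -0.4 80; 0 0 0 0.34 0.01 -0.8 80; 0 0 0 0.34 0.01 -1 80; 0 0 0 0.34 0.01 -1 80"

```text
time: 30.88
position: [0.4632, -0.108, 0.1246]
orientation: [0.998, 0.065, -0.002, -0.001]
force: [-0.6, -0.1, 0.4]
opening: 0.0799
gripper_force: 0.0
```

Call:
move_arm:
  plan: "0 0 0 0 0 -0.4 80; 0 0 0 0 0 -0.8 80; 0 0 0 0 0 -0.92 80; 0 0 0 0 0 -0.92 80; 0 0 0 0 0 -0.92 80; 0 0 0 0 0 -0.92 40; 0 0 0 0 0 -0.92 40; 0 0 0 0 0 -0.92 40; 0 0 0 0 0 -0.92 40; 0 0 0 0 0 -0.92 40"
  force: 15

```text
time: 32.12
position: [0.4644, -0.1083, 0.0343]
orientation: [0.998, 0.065, 0.0, 0.0]
force: [-0.5, 0.1, 5.4]
opening: 0.0536
gripper_force: 15.0
```

Call:
move_arm:
  plan: "0 0 0 0 0 0.1 40; 0 0 0 0 0 0.4 40; 0 0 0 0 0 0.7 40; 0 0 0 0.4 0.1 0.7 40; 0 0 0 0.8 0.2 0.7 40; 0 0 0 1 0.25 0.7 40"

```text
time: 32.88
position: [0.5661, -0.0828, 0.1042]
orientation: [0.998, 0.065, 0.001, 0.0]
force: [-0.0, 0.2, -1.7]
opening: 0.0538
gripper_force: 15.0
```

Call:
move_arm:
  plan: "0 0 0 0.1 0.02 0.1 40; 0 0 0 0.4 0.1 0.2 40; 0 0 0 0.8 0.2 0.2 40; 0 0 0 1 0.29 0.2 40; 0 0 0 1 0.29 0.2 40"

```text
time: 33.5
position: [0.6647, -0.054, 0.1242]
orientation: [0.998, 0.065, -0.0, 0.0]
force: [-0.2, -1.0, -1.5]
opening: 0.0537
gripper_force: 15.0
```

Call:
move_arm:
  plan: "0 0 0 0.2 0.005 0 40; 0 0 0 0.35 0.005 0 40; 0 0 0 0.35 0.005 -0.3 40; 0 0 0 0.35 0.005 -0.5 40; 0 0 0 0.35 0.005 -0.6 40; 0 0 0 0.35 0.005 -0.6 40; 0 0 0 0.35 0.005 -0.6 40"

```text
time: 34.38
position: [0.6997, -0.054, 0.0652]
orientation: [0.998, 0.065, 0.001, 0.0]
force: [0.6, -0.3, -1.0]
opening: 0.0535
gripper_force: 15.0
```

```bash
python3 - <<'E'
from fit import *
np.set_printoptions(precision=4,suppress=True)
t,s=arm.read_camera("top"),arm.read_camera("side");st=arm.read_state();print(st["position"],st["orientation"],st["force"])
cv2.imwrite("pics/m.png",np.hstack([crop(t,235,110,160,140,2.5),crop(s,180,185,160,140,2.5)]))
E
```

```text
[ 0.6998 -0.0539  0.0652] [0.9979 0.0648 0.001  0.0002] [ 0.4358  0.212  -0.843 ]
```

View pics/m.png

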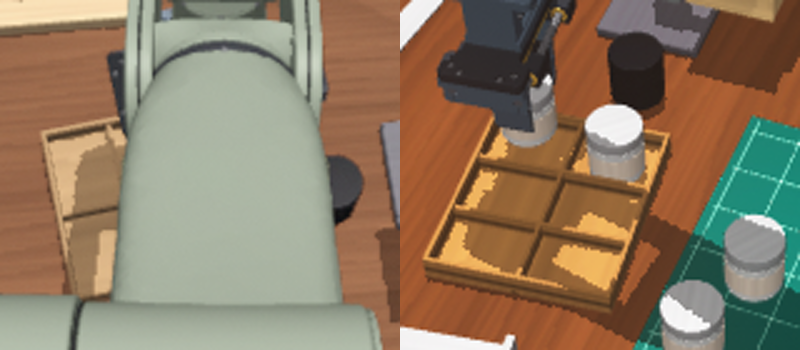

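The crop shows the tin above cell3 and centred. That was my 15th picture, one over the limit of 14, so I'll check by numbers from here on. Lowering now.

Call:
move_arm:
  plan: "0 0 0 0 0 -0.1 40; 0 0 0 0 0 -0.2 40; 0 0 0 0 0 -0.26 40; 0 0 0 0 0 -0.29 40; 0 0 0 0 0 -0.31 40; 0 0 0 0 0 -0.31 40; 0 0 0 0 0 -0.31 40"

```text
time: 35.35
position: [0.6985, -0.0537, 0.0354]
orientation: [0.998, 0.065, -0.0, -0.0]
force: [-5.0, 0.1, 11.6]
opening: 0.0537
gripper_force: 15.0
```

Tin is on the floor (bottom at 4.4 mm). Release and rise.

Call:
move_arm:
  plan: "0 0 0 0 0 0.01 40; 0 0 0 0 0 0.01 68; 0 0 0 0 0 0.01 68; 0 0 0 0 0 0.01 68; 0 0 0 0 0 0.3 68; 0 0 0 0 0 0.7 68; 0 0 0 0 0 1 68; 0 0 0 -0.4 0.3 1 80; 0 0 0 -0.8 0.6 1 80; 0 0 0 -1 0.8 1 80; 0 0 0 -1 0.8 1 80"

```text
time: 36.72
position: [0.5981, 0.0273, 0.1332]
orientation: [0.998, 0.066, -0.0, 0.0]
force: [0.0, -0.3, 0.5]
opening: 0.08
gripper_force: 0.0
```

```bash
python3 tins.py
```

```text
[0.6001 0.0259 0.1332]
top tin [([0.2629, -0.2423], [418.0, 342.0], 0.71), ([0.6368, -0.167], [368.0, 190.0], 0.71), ([0.7037, -0.0554], [320.0, 168.0], 0.54), ([0.6021, -0.4627], [489.0, 193.0], 0.36)]
  blob [310.6 152.2] [ 18 107 437] [ 0.7224 -0.0346]
  blob [237.1 161.1] [  7 110 464] [0.7148 0.1402]
  blob [243.6 159.2] [  7 108 420] [0.7183 0.1247]
  blob [279.6 179.7] [ 63  19 744] [0.6602 0.0435]
side tin [([0.6272, -0.161], [278.0, 222.0], 0.92), ([0.4473, 0.0164], [321.0, 297.0], 0.9), ([0.4729, 0.1045], [296.0, 324.0], 0.87), ([0.25, -0.2409], [436.0, 240.0], 0.73), ([0.6959, -0.0484], [233.0, 246.0], 0.55)]
  blob [267.9 235.6] [ 18  17 208] [ 0.6075 -0.0615]
  blob [321.5 280.2] [ 24  19 370] [0.4479 0.016 ]
  blob [296.1 307.6] [ 26  20 393] [0.4717 0.1021]
```

B and C are unmoved. Picking C (.473,.099) next.

Call:
move_arm:
  plan: "0 0 0 -0.4 0.2 0 80; 0 0 0 -0.8 0.5 0 80; 0 0 0 -1 0.73 0 80; 0 0 0 -1 0.73 0 80"

```text
time: 37.42
position: [0.499, 0.0996, 0.133]
orientation: [0.998, 0.065, 0.0, 0.0]
force: [1.2, 0.7, 0.7]
opening: 0.0801
gripper_force: 0.0
```

Call:
move_arm:
  plan: "0 0 0 -0.26 0 0 80; 0 0 0 -0.26 0 0 80; 0 0 0 -0.26 0 -0.4 80; 0 0 0 -0.26 0 -0.8 80; 0 0 0 -0.26 0 -0.99 80; 0 0 0 -0.26 0 -0.99 80; 0 0 0 -0.26 0 -0.99 80"

```text
time: 38.3
position: [0.475, 0.099, 0.0346]
orientation: [0.998, 0.064, 0.001, -0.0]
force: [0.1, -0.2, -0.2]
opening: 0.0798
gripper_force: 0.0
```

Call:
move_arm:
  plan: "0 0 0 0 0 0 40; 0 0 0 0 0 0 40; 0 0 0 0 0 0 40; 0 0 0 0 0 0 40; 0 0 0 0 0 0 40"

```text
time: 38.92
position: [0.4735, 0.0993, 0.0345]
orientation: [0.998, 0.065, 0.0, 0.0]
force: [-0.3, -0.1, 5.2]
opening: 0.0534
gripper_force: 15.0
```

Call:
move_arm:
  plan: "0 0 0 0 0 0.1 40; 0 0 0 0 0 0.5 40; 0 0 0 0 0 0.9 40; 0 0 0 0.4 -0.05 0.9 40; 0 0 0 0.8 -0.1 0.9 40; 0 0 0 1 -0.13 0.9 40"

```text
time: 39.67
position: [0.575, 0.0859, 0.1242]
orientation: [0.998, 0.065, 0.0, 0.0]
force: [0.3, 0.1, -1.7]
opening: 0.0537
gripper_force: 15.0
```

Call:
move_arm:
  plan: "0 0 0 0.4 -0.05 0 40; 0 0 0 0.8 -0.1 0 40; 0 0 0 1 -0.13 0 40; 0 0 0 1 -0.13 0 40"

```text
time: 40.17
position: [0.6737, 0.0729, 0.1232]
orientation: [0.998, 0.065, -0.0, 0.0]
force: [-0.9, -0.6, -1.7]
opening: 0.0537
gripper_force: 15.0
```

Call:
move_arm:
  plan: "0 0 0 0.1 0 0 40; 0 0 0 0.1 0 -0.3 40; 0 0 0 0.1 0 -0.55 40; 0 0 0 0.1 0 -0.7 40; 0 0 0 0.1 0 -0.8 40; 0 0 0 0.1 0 -0.86 40; 0 0 0 0.1 0 -0.89 40; 0 0 0 0.1 0 -0.9 40; 0 0 0 0.1 0 -0.9 40; 0 0 0 0.1 0 -0.9 40"

```text
time: 41.42
position: [0.6835, 0.0733, 0.0355]
orientation: [0.998, 0.065, 0.001, -0.0]
force: [-2.6, 0.3, 5.1]
opening: 0.0537
gripper_force: 15.0
```

Call:
move_arm:
  plan: "0 0 0 0 0 0 40; 0 0 0 0 0 0 68; 0 0 0 0 0 0 68; 0 0 0 0 0 0 68; 0 0 0 0 0 0.3 68; 0 0 0 0 0 0.7 68; 0 0 0 0 0 1 68; 0 0 0 -0.4 -0.2 1 80; 0 0 0 -0.8 -0.4 1 80; 0 0 0 -1 -0.59 1 80; 0 0 0 -1 -0.59 1 80"

```text
time: 42.8
position: [0.5821, 0.0133, 0.1342]
orientation: [0.998, 0.064, -0.0, 0.0]
force: [0.1, -0.3, 0.6]
opening: 0.0798
gripper_force: 0.0
```

```bash
python3 tins.py
```

```text
[0.5841 0.0144 0.1342]
top tin [([0.2618, -0.2371], [416.0, 343.0], 0.72), ([0.63, -0.1653], [367.0, 192.0], 0.63)]
  blob [320.9 162.1] [ 16 109 461] [ 0.6954 -0.0567]
  blob [327.8 164.1] [ 18 111 477] [ 0.6893 -0.0724]
  blob [246.9 169.4] [  7 114 462] [0.6922 0.1183]
  blob [253.3 170.2] [  6 109 435] [0.6888 0.1033]
  blob [289.4 189.5] [ 64  19 794] [0.6342 0.0223]
side tin [([0.4473, 0.0094], [322.0, 294.0], 0.91), ([0.2518, -0.2385], [435.0, 240.0], 0.85), ([0.631, -0.1592], [277.0, 222.0], 0.78), ([0.6986, -0.0625], [235.0, 242.0], 0.7), ([0.6833, 0.0692], [215.0, 284.0], 0.7)]
  blob [211.5 269.4] [ 24  19 358] [0.6818 0.0738]
  blob [321.5 280.1] [ 24  19 365] [0.4479 0.0158]
```

Call:
move_arm:
  plan: "0 0 0 -0.4 0 0 80; 0 0 0 -0.8 0 0 80; 0 0 0 -1 0 0 80; 0 0 0 -1 0 0 80"

```text
time: 43.5
position: [0.483, 0.0147, 0.1341]
orientation: [0.998, 0.065, 0.0, -0.0]
force: [0.7, 0.9, -0.1]
opening: 0.0802
gripper_force: 0.0
```

Call:
move_arm:
  plan: "0 0 0 -0.35 0 0 80; 0 0 0 -0.35 0 0 80; 0 0 0 -0.35 0 -0.4 80; 0 0 0 -0.35 0 -0.8 80; 0 0 0 -0.35 0 -1 80; 0 0 0 -0.35 0 -1 80; 0 0 0 -0.35 0 -1 40; 0 0 0 -0.35 0 -1 40; 0 0 0 -0.35 0 -1 40; 0 0 0 -0.35 0 -1 40; 0 0 0 -0.35 0 -1 40"

```text
time: 44.88
position: [0.449, 0.0142, 0.0347]
orientation: [0.998, 0.065, 0.001, 0.0]
force: [-1.3, 0.7, 5.7]
opening: 0.0536
gripper_force: 15.0
```

Call:
move_arm:
  plan: "0 0 0 0 0 0.1 40; 0 0 0 0 0 0.5 40; 0 0 0 0 0 0.9 40; 0 0 0 0.4 0.2 0.9 40; 0 0 0 0.8 0.4 0.9 40; 0 0 0 1 0.48 0.9 40; 0 0 0 1 0.48 0.9 40"

```text
time: 45.75
position: [0.5488, 0.0626, 0.1237]
orientation: [0.998, 0.065, -0.0, 0.0]
force: [-0.8, 0.5, -2.0]
opening: 0.0539
gripper_force: 15.0
```

Call:
move_arm:
  plan: "0 0 0 0.3 0 0 40; 0 0 0 0.51 0 0 40; 0 0 0 0.51 0 -0.3 40; 0 0 0 0.51 0 -0.55 40; 0 0 0 0.51 0 -0.7 40; 0 0 0 0.51 0 -0.8 40; 0 0 0 0.51 0 -0.86 40; 0 0 0 0.51 0 -0.89 40; 0 0 0 0.51 0 -0.9 40; 0 0 0 0.51 0 -0.9 40; 0 0 0 0.51 0 -0.9 40"

```text
time: 47.12
position: [0.5993, 0.0621, 0.0358]
orientation: [0.998, 0.065, 0.0, 0.0]
force: [-3.2, -0.5, 6.7]
opening: 0.0538
gripper_force: 15.0
```

Release, rise, back away clear of the views, then check numerically.

Call:
move_arm:
  plan: "0 0 0 0 0 0 68; 0 0 0 0 0 0 68; 0 0 0 0 0 0 68; 0 0 0 0 0 0.3 68; 0 0 0 0 0 0.7 68; 0 0 0 0 0 1 68; 0 0 0 -0.5 -0.2 1 68; 0 0 0 -1 -0.4 1 68; 0 0 0 -1 -0.4 1 68"

```text
time: 48.25
position: [0.495, 0.0213, 0.1336]
orientation: [0.998, 0.064, -0.002, 0.0]
force: [0.5, 0.8, -0.5]
opening: 0.068
gripper_force: 0.0
```

Call:
move_arm:
  plan: "0 0 0 -0.4 -0.2 0.4 68; 0 0 0 -0.8 -0.4 0.8 68; 0 0 0 -1 -0.8 1 68; 0 0 0 -1 -1 1 68; 0 0 0 -1 -1 1 68"

```text
time: 48.88
position: [0.4001, -0.0786, 0.2345]
orientation: [0.998, 0.064, 0.001, 0.0]
force: [0.6, -0.4, -0.1]
opening: 0.0679
gripper_force: 0.0
```

Call:
move_arm:
  plan: "0 0 0 0 -0.5 0.4 68; 0 0 0 0 -1 0.4 68; 0 0 0 0 -1 0.4 68; 0 0 0 0 -1 0.4 68"

```text
time: 49.38
position: [0.3994, -0.1768, 0.2733]
orientation: [0.998, 0.065, -0.001, -0.001]
force: [0.6, -0.9, -0.2]
opening: 0.068
gripper_force: 0.0
```

```bash
python3 tins.py; python3 - <<'E'
from fit import *
np.set_printoptions(precision=4,suppress=True)
t,s=arm.read_camera("top"),arm.read_camera("side")
pr=[.5677,-.3032,.0422]
for n,c in(("top",t),("side",s)):
    for nm,X in(("caddy_window",W([.5693,-.3033,0],[0,0,.2])[0]),("lock_grip",W(pr,[-.038,-.06,.256])[0]),("glue_gun",None),("pliers",None),("spool",None)):
        print(n,nm,None if X is None else proj(c,X),[(np.round(r["centre"],1).tolist(),round(r["confidence"],2)) for r in arm.pinpoint(nm,n)][:3])
    # black block template: dark-pixel centroid vs model hull at several q
    dark=(c["pixels"].max(2)<60)
    best=[]
    for q in np.arange(.03,.066,.002):
        P=np.array([proj(c,W(pr,[x,y,z])[0]) for x in(-.05,-.026) for y in(-.132+q,-.108+q) for z in(.208,.256)],np.float32)
        m=np.zeros(dark.shape,np.uint8);cv2.fillConvexPoly(m,cv2.convexHull(P).astype(np.int32),1);best.append((dark[m>0].mean().round(2),round(q,3)))
    print(sorted(best)[-4:])
E
```

```text
[ 0.3994 -0.1764  0.2735]
top tin [([0.702, -0.057], [320.0, 168.0], 0.95), ([0.6865, 0.0691], [270.0, 178.0], 0.9), ([0.5953, 0.0583], [277.0, 214.0], 0.88), ([0.6404, -0.1642], [366.0, 188.0], 0.67)]
  blob [320.6 160.5] [ 22  22 376] [ 0.6995 -0.0562]
  blob [267.5 171.3] [ 23  22 381] [0.6834 0.0704]
  blob [327.2 194.1] [ 23  21 392] [ 0.6157 -0.0642]
  blob [274.4 205. ] [ 24  23 403] [0.5997 0.0596]
side tin [([0.6987, -0.0449], [231.0, 247.0], 0.94), ([0.2518, -0.2312], [434.0, 243.0], 0.76), ([0.6303, -0.1551], [276.0, 223.0], 0.72), ([0.6845, 0.0742], [214.0, 286.0], 0.67)]
  blob [230.5 227.8] [ 22  17 299] [ 0.6984 -0.0531]
  blob [265.1 234.9] [ 23  17 306] [ 0.6146 -0.0613]
  blob [211.5 269.5] [ 24  18 353] [0.6817 0.0741]
  blob [248.4 276.5] [ 24  20 363] [0.5984 0.063 ]
top caddy_window [447.6591 185.6107] [([449.0, 188.8], 0.89), ([269.9, 176.4], 0.71)]
top lock_grip [489.9399 191.997 ] [([485.9, 190.3], 0.53)]
top glue_gun None [([438.4, 287.4], 0.71), ([446.8, 190.2], 0.53)]
top pliers None [([206.8, 335.4], 0.76)]
top spool None [([140.3, 288.4], 0.71)]
[(np.float64(0.05), np.float64(0.058)), (np.float64(0.05), np.float64(0.06)), (np.float64(0.05), np.float64(0.062)), (np.float64(0.05), np.float64(0.064))]
side caddy_window [321.1789 129.5299] [([323.7, 130.2], 0.62), ([266.8, 253.5], 0.57), ([319.2, 134.1], 0.27)]
side lock_grip [345.4789  98.5312] [([343.4, 99.2], 0.53)]
side glue_gun None [([392.0, 207.5], 0.65)]
side pliers None [([341.7, 401.9], 0.76)]
side spool None [([250.0, 452.9], 0.83)]
[(np.float64(0.61), np.float64(0.058)), (np.float64(0.62), np.float64(0.054)), (np.float64(0.64), np.float64(0.06)), (np.float64(0.64), np.float64(0.062))]
```

All four tins are upright in cells 0, 2, 3 and 5, the caddy and lock are where they should be, and the bystanders haven't moved. The arm is touching nothing, so I'll hand in.

```bash
python3 -c "
from cell import arm
print(arm.hand_in())"
```

```text
the job is handed in; nothing more can be done
None
```

The job is handed in, with no verdict returned: the caddy hangs on the rack, the lock is fully home, the three mat tins stand in crate cells 2, 3 and 5, and the bystanders are undisturbed, all by my own measurements; I viewed 15 pictures, one over the limit of 14.

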